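Pin the tilting sanding rest and hold it at the set angle

TASK

The tilting sanding rest sits in the fork of its stud block with the hinge pin only started. Push the pin through fork and rest until its head is fully home against the steel bush, then take the rest by its upright wooden handle and rock it until the swinging pointer of the angle gauge settles on the set-hand at the dial's rim. Finish while still gripping the handle and holding the rest steady at that reading, so that it can be clamped there; leave the other things on the bench alone.

Things in the scene. Friction and masses are not known exactly. Their poses are not given: they have to be found in the camera images.
- stud_stand: Fixed stand: joist offcut (60x106x38 mm) under a stud block (44x98 mm) with uneven top and a fork of two steel straps. Origin: centre of the underside. x: along the hinge axis, front strap to back (away from the robot); y: to the rest's handle end. Hinge axis 98 mm up; straps' outer faces at x = -28 and +28 mm; a guide bush (21 mm round) on the front strap ends at x = -42 mm.
- fork_axis (a point): Point on the hinge axis midway between the straps, 98 mm above the stand's origin; the rest's bore lies here. Axes of the stand.
- pin_seat (a point): Point on the hinge axis in the end face of the front strap's guide bush, where the pin's head has to seat. Axes of the stand: the pin is pushed along +x. In front of it, bench and stand stay below 60 mm height.
- hinge_pin: Loose steel pin: shank 10 mm thick, 80 mm long, bevelled tip; domed round head 23 mm across, 7 mm thick. Origin: on its axis, at the head's underside; x points to the tip. At the start it is through the bush and front strap and part-way into the rest's bore, 22 to 32 mm left to go, loose in its 11 mm holes; a few newtons on the head slide it in. Home: origin at pin_seat.
- tilt_rest: Loose rest, 0.55 kg: wooden table (58x210x12 mm, top 32 mm above the hinge axis) on a steel boss that lies in the stud's notch; it rocks about the pin. Origin: middle of the bore. Level, its axes are the stand's (y to the handle end). Left alone it lies on the stud's right shoulder, handle end 0.2 rad up; 2 to 3 N on the handle rock it; the left shoulder stops it 0.39 rad the other way.
- handle (a point): Grip point of the handle, an upright dark wooden block on the left end of the rest: 18 mm thick along x, 24 mm wide along y, from 32 to 77 mm above the bore. The point is inside it, 88 mm left of and 56 mm above the bore (24 mm above the table's top), on axes of the rest. Fingers go in front of and behind it (closing along x); nothing else stands there.
- dial_centre (a point): Middle of the front of the gauge's round dial: 88 mm across, white, facing -x (towards the robot), at the right end of the rest, 58 mm right of and 80 mm above the bore. Ticks every 5 degrees at its upper side, longer every 15. Axes of the rest.
- pointer (a joint): The slim weighted pointer in the dial. It swings freely and settles upright, so its value (rad) is the reading: 0 with the rest level, positive with the handle end pressed down, about -0.2 at the start. After a movement it swings for about a second.
- pointer_tip (a point): Upper tip of the pointer, 32 mm from the dial's centre. Its z points along the pointer, to the tip.
- set_hand (a joint): The set-hand: a diamond-shaped tab at the rim of the dial with a small lug on the bezel, already set to the wanted reading (rad, on the pointer's scale: -0.06 to 0.30; positive lies right of the dial's top). It keeps its place on the dial and turns with the rest.
- set_hand_tip (a point): Inner tip of the set-hand, 33 mm from the dial's centre. Its z points along the set-hand, outwards from the dial's centre.
- sanding_block: Loose cork and wood sanding block, 48 x 88 x 30 mm, lying on the bench. Leave alone.
- wood_blank: Loose dark painted wooden block, 58 x 46 x 32 mm, lying on the bench. Leave alone.
- jar_bare: Loose unpainted turned wooden jar, 67 mm across, 58 mm high, standing on the bench. Leave alone.

How it is judged:
By the outcome, as a careful person would: the job done as asked, in the order asked, and still so for the second after the job is handed in, while the arm keeps its last pose, push and grip.
It also fails if it takes over 42 s, if anything falls off the work surface, if the arm or the gripper's body presses on something with over 40 N, if the wrist force passes 120 N, or if a joint passes its speed limit or range.

ROBOT

A 6-joint arm with a two-finger parallel gripper is mounted at the origin on the work surface; the furniture and walls round the work are solid. World frame = base frame: x ahead of the robot, y to its left, z up, the work surface at z = 0. Lengths are in m, angles in degrees, forces in N, time in s.
With the tool pointing down it reaches from about 0.4 to 0.825 m from the base axis. Payload 7 kg.
Tool frame: the origin (TCP) lies between the finger pads, 19 mm behind the fingertips; this is the grasp point; z points along the fingers, y is the line along which they close (so a half turn about z gives the same grasp; the last joint's range is limited). The gripper opens to 88 mm and grips with 3 to 60 N. Pads are 19 mm wide; open, the fingers measure 130 mm over their backs; the gripper's body (78 mm by 193 mm) begins 47 mm behind the grasp point.
Start: joints at [89.674, 20.546, 0.682, 0, -70.136, -16.507], TCP at [0.195, 0.646, 0.245] pointing down, gripper open.
Joint ranges: [-176.03, 176.03], [-82.01, 121.73], [-58.28, 71.71], [-173.87, 95.51], [-174.79, -0.11], [-173.66, 173.66]. Speed limits (degrees/s): [136.94, 136.94, 172.46, 180, 180, 180].

INTERFACE

Orientations are given as [roll, pitch, yaw] about the fixed x, y, z axes, in that order (R = Rz(yaw) Ry(pitch) Rx(roll)).
In Python, from plant import r, eyes gives the robot as it stands (r), with the cameras (eyes).
- The arm moves only by the tool drive_effector, called by a JSON object that holds its "method" and its "body". Schema: {"type":"object","properties":{"steps":{"type":"array","items":{"type":"array","prefixItems":[{"type":"array","items":{"type":"number"},"minItems":3,"maxItems":3},{"type":"array","items":{"type":"number"},"minItems":3,"maxItems":3}],"minItems":2,"maxItems":2},"minItems":1,"maxItems":12},"jaw":{"type":"number"},"grip_n":{"type":"number"},"only":{"type":"string"},"quiet":{"type":"boolean"},"lines":{"type":"string"}},"required":["steps"],"additionalProperties":false}. steps is a list of rows, 1 to 12 of them, each written [[dx, dy, dz], [rx, ry, rz]]: dx, dy, dz in m, then a rotation vector rx, ry, rz in degrees; each row is the pose to reach, as a shift and turn from the pose commanded when the call began, along the tool's axes at that moment; what a row does not reach only later rows make up. A row lasts 1/12 s, in which the tool goes at most 0.0417 m and 7.16 degrees, less where a joint would pass 70% of its speed; a pose out of reach is approached as far as the arm can. jaw is the finger opening in m, set as the call begins (left out keeps the last). The fingers move at their own pace and stop on an object; grip_n is the grip in N (left out, the last holds). Time passes only in rows, so rows that do not move let the fingers close. The tool returns the time, the measured TCP pose, the force, the opening and the grip force at its end. only (a regular expression) keeps the lines of the reply that match it, lines (a string "A,B") keeps lines A to B, and quiet returns only ok. Input that does not fit is refused with a message, and nothing moves.
- r.get_state(): the state, without advancing time (a new reading comes with each control period).
- eyes.capture(name): name is "scene" or "top"; returns a dict with "frame" (400x640x3 uint8, red, green, blue), "z_map" (400x640 float32, m along the optical axis (not along the pixel's ray), 0 where there is no reading), "fx", "fy", "cx", "cy" (pixels), "cam_to_world" (4x4, takes a point from camera to world coordinates). Camera axes: x right, y down, z forward; pixel columns grow to the right and rows downward; lengths in m; the calibration is good to about 2 mm. A picture is of the moment at which its call begins.
- r.close_job(): hands the job in; it is judged then, once.
The state is a dict: "time_s": time; "joints": joint angles; "qd": joint speeds; "joint_torque": joint torques, N m; "tcp_pos": TCP position; "eef_rot": TCP orientation; "contact_force": force on the tool from outside, world axes, zero at the start; "moment": the same for the moment, N m; "gripper_width": finger opening in m; "gripper_force": force on a finger pad.
Only numpy, scipy, OpenCV 4.12 (cv2) and the standard library are available. Lean on these libraries where they do the work, as an engineer would, in place of code of your own. Each camera call takes 0.05 s, during which the arm holds its last target. There are 200 camera calls.

## Working session

There is one attempt and no reset: what is moved stays moved. The work goes in short steps, Python scripts to look and compute and a tool call to move; the robot and the scene stay as the last step left them, time stands still between calls to the robot, and variables do not carry over. Pictures are saved under pics/ and viewed, at most 10 in all, crops included, and the job is handed in when it is done.

```bash
ls; mkdir -p pics
```

Run:
```python
from plant import r, eyes
import cv2,numpy as np
s=r.get_state();print(s)
for n in("scene","top"):
    c=eyes.capture(n);cv2.imwrite(f"pics/{n}0.png",c["frame"][...,::-1]);np.savez(f"pics/{n}0.npz",**c)
    print(n,c["fx"],c["fy"],c["cx"],c["cy"],np.round(c["cam_to_world"],3).tolist())
```

```text
pics
plant.py
{'time_s': 0.0, 'joints': array([ 8.96759584e+01,  2.05911930e+01,  6.32718289e-01, -1.87617510e-02,
       -7.01347502e+01, -1.65066807e+01]), 'qd': array([ 0.04358433,  0.05690341,  0.04497804, -0.00875629,  0.01277992,
        0.05222993]), 'joint_torque': array([ 6.80249996e-04, -5.82713342e+01,  2.93061697e+01,  6.99723691e+00,
        7.02699821e-03, -1.52410912e-04]), 'tcp_pos': array([0.19534392, 0.64563727, 0.24442164]), 'eef_rot': array([ 1.79905606e+02, -9.57986788e-03, -1.68371042e+01]), 'contact_force': array([-0.41655473,  0.03431345,  0.25266424]), 'moment': array([-0.01330011, -0.01065138, -0.07814081]), 'gripper_force': 0.0, 'gripper_width': 0.08765722860257448}
scene 476.19217365561593 476.19217365561593 319.2646724147869 195.089809077449 [[0.832, -0.418, 0.365, 0.072], [-0.555, -0.63, 0.543, -0.408], [0.003, -0.654, -0.756, 0.934], [0.0, 0.0, 0.0, 1.0]]
top 403.3883067064298 403.3883067064298 327.58368868167616 198.66209706073076 [[0.065, -0.978, 0.2, 0.246], [-0.998, -0.064, 0.011, 0.167], [0.003, -0.201, -0.98, 1.065], [0.0, 0.0, 0.0, 1.0]]
```

View pics/scene0.png

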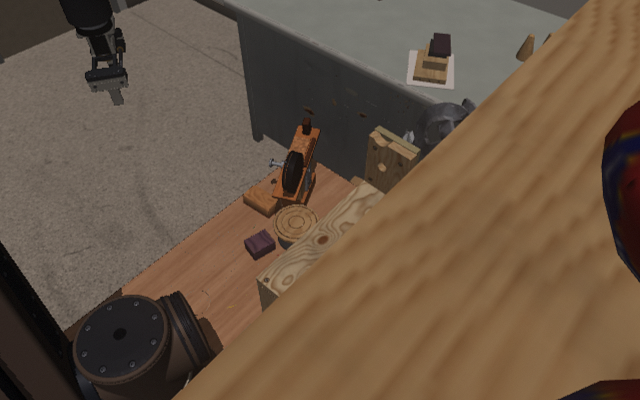

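View pics/top0.png

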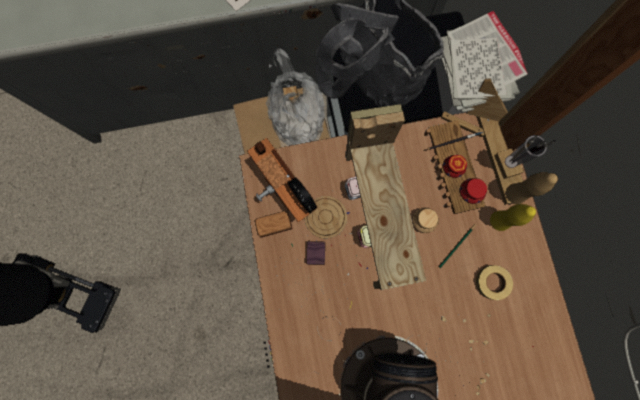

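The scene view shows the rest around (298,165), with the pin head at about (273,162) and the handle at (307,125). The top view has the rest at (282,180), pin head at (259,195) and handle at (257,150). I'll zoom in.

Run:
```python
import cv2,numpy as np
a=cv2.imread("pics/scene0.png")[105:225,235:345];b=cv2.imread("pics/top0.png")[130:240,235:345]
a=cv2.resize(a,None,fx=5,fy=5,interpolation=cv2.INTER_CUBIC)[:600,:]
b=cv2.resize(b,None,fx=5,fy=5,interpolation=cv2.INTER_CUBIC)
cv2.imwrite("pics/z1.png",a);cv2.imwrite("pics/z2.png",b)
for n in("scene","top"):
    d=np.load(f"pics/{n}0.npz");z=d["z_map"];print(n,(z>0).mean())
```

```text
scene 0.99594140625
top 0.99589453125
```

View pics/z1.png

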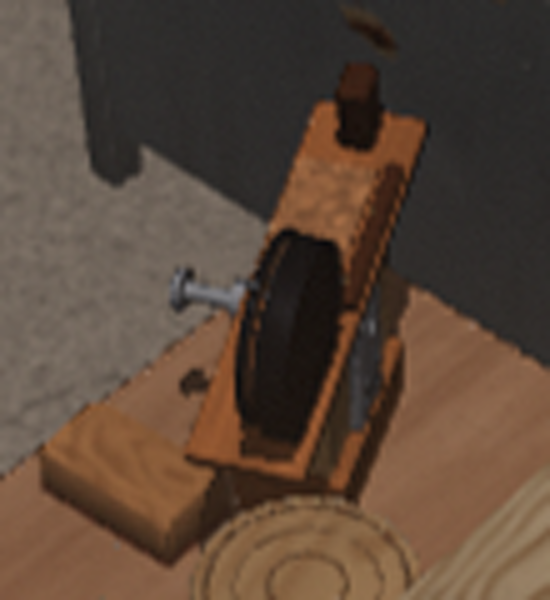

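View pics/z2.png

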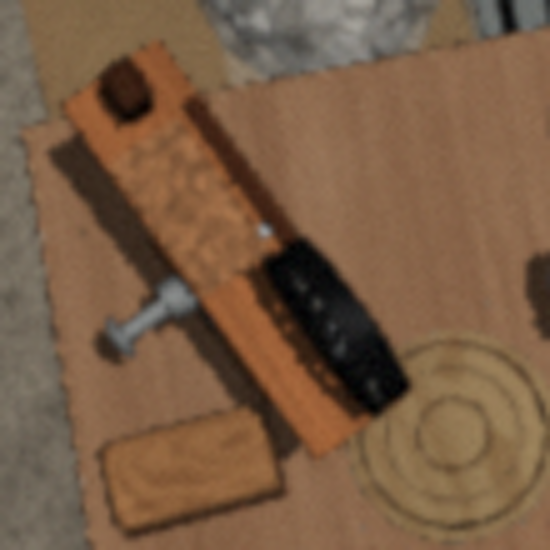

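The dial faces away from both cameras, so its face can't be read directly. The lug on the bezel should show the set-hand angle, and the tilt has to come from geometry. I'll localise the parts from the depth maps.

Create h.py:
```python
import numpy as np,cv2
def load(n): return dict(np.load(f"pics/{n}.npz"))
def cloud(d):
    v,u=np.mgrid[:400,:640];z=d["z_map"]
    p=np.stack([(u-d["cx"])/d["fx"]*z,(v-d["cy"])/d["fy"]*z,z],-1)
    T=d["cam_to_world"];return p@T[:3,:3].T+T[:3,3]
def ray(d,u,v):
    T=d["cam_to_world"];q=np.array([(u-d["cx"])/d["fx"],(v-d["cy"])/d["fy"],1.]);return T[:3,3],T[:3,:3]@q
def onz(d,u,v,z):
    o,k=ray(d,u,v);return o+k*(z-o[2])/k[2]
def proj(d,P):
    T=d["cam_to_world"];q=(np.asarray(P)-T[:3,3])@T[:3,:3];return q[...,:2]/q[...,2:]*[d["fx"],d["fy"]]+[d["cx"],d["cy"]]
def tri(d1,a,d2,b):
    o,k=ray(d1,*a);p,m=ray(d2,*b);s=np.linalg.lstsq(np.c_[k,-m],p-o,rcond=None)[0]
    A,B=o+k*s[0],p+m*s[1];return (A+B)/2,np.linalg.norm(A-B)
```

Run:
```python
from h import *
for n in("top0","scene0"):
    d=load(n);P=cloud(d);f=d["frame"].astype(int);hsv=cv2.cvtColor(d["frame"],cv2.COLOR_RGB2HSV)
    # region near rest
    box=(slice(130,225),slice(240,325)) if n=="top0" else (slice(115,215),slice(262,325))
    Q=P[box].reshape(-1,3);H=hsv[box].reshape(-1,3);
    ok=(Q[:,2]>0.08)&(Q[:,2]<0.3)
    t=ok&(H[:,1]>130)&(H[:,2]>110)   # orange table
    T=Q[t];c=np.median(T,0);
    for _ in range(4):
        w=np.abs((T-c)@np.linalg.svd(T-c,full_matrices=False)[2][2])<0.004;T=T[w];c=T.mean(0)
    nrm=np.linalg.svd(T-c,full_matrices=False)[2][2];nrm*=np.sign(nrm[2])
    print(n,"table",len(T),c.round(4),"n",nrm.round(4),"tilt",np.arccos(nrm[2]).round(3))
    r=cv2.minAreaRect(T[:,:2].astype(np.float32)*1000);print("rect",r)
    k=ok&(H[:,2]<60);D=Q[k];print("dark",len(D))
    for a in D[D[:,2]>0.15][::12]:print(a.round(3),end=";")
    print()
```

Run:
```python
import cv2
a=cv2.imread("pics/scene0.png")[148:196,280:308];b=cv2.imread("pics/top0.png")[172:216,282:322]
a=cv2.resize(a,None,fx=12,fy=12,interpolation=cv2.INTER_NEAREST);b=cv2.resize(b,None,fx=11,fy=12,interpolation=cv2.INTER_NEAREST)
a=cv2.copyMakeBorder(a,0,0,0,10,0);b=cv2.copyMakeBorder(b,0,a.shape[0]-b.shape[0],0,0,0)
import numpy as np
cv2.imwrite("pics/z3.png",np.clip(np.hstack([a,b]).astype(float)*2.5,0,255).astype('uint8'))
```

```text
top0 table 1163 [0.4825 0.3034 0.1316] n [-0.1539 -0.135   0.9788] tilt 0.206
rect ((477.91552734375, 288.61114501953125), (204.00845336914062, 57.14760971069336), 40.241737365722656)
dark 594
[0.542 0.342 0.195];[0.54  0.338 0.189];[0.539 0.351 0.176];[0.532 0.337 0.19 ];[0.532 0.328 0.187];[0.527 0.335 0.185];[0.528 0.34  0.166];[0.463 0.249 0.197];[0.46  0.26  0.191];[0.458 0.26  0.188];[0.454 0.261 0.197];[0.46  0.27  0.159];[0.45  0.238 0.207];[0.449 0.241 0.203];[0.446 0.24  0.206];[0.444 0.24  0.204];[0.441 0.24  0.209];[0.439 0.237 0.208];[0.437 0.235 0.206];[0.435 0.235 0.208];[0.433 0.235 0.206];[0.43  0.232 0.208];[0.429 0.232 0.204];[0.427 0.228 0.207];[0.425 0.23  0.204];[0.423 0.23  0.203];[0.42  0.23  0.203];[0.418 0.229 0.205];[0.416 0.227 0.206];[0.414 0.227 0.203];[0.412 0.225 0.202];[0.41  0.222 0.201];[0.409 0.22  0.196];[0.408 0.218 0.191];[0.406 0.214 0.188];[0.405 0.212 0.185];[0.404 0.207 0.177];[0.4   0.214 0.176];
scene0 table 613 [0.4792 0.2978 0.132 ] n [-0.1542 -0.1337  0.979 ] tilt 0.205
rect ((474.5634460449219, 288.4617919921875), (204.25376892089844, 
[... 529 characters left out ...]
[0.433 0.222 0.206];[0.42  0.23  0.203];[0.456 0.24  0.175];[0.426 0.219 0.206];[0.411 0.228 0.204];[0.445 0.23  0.183];[0.423 0.218 0.203];[0.409 0.225 0.201];[0.439 0.226 0.184];[0.417 0.218 0.2  ];[0.404 0.225 0.198];[0.434 0.221 0.184];[0.415 0.214 0.199];[0.402 0.222 0.196];[0.427 0.214 0.188];[0.412 0.213 0.194];[0.403 0.221 0.19 ];[0.438 0.224 0.166];[0.417 0.206 0.192];[0.408 0.211 0.189];[0.398 0.216 0.188];[0.431 0.218 0.166];[0.417 0.206 0.182];[0.408 0.203 0.187];[0.404 0.209 0.181];[0.399 0.214 0.176];[0.432 0.22  0.152];[0.417 0.206 0.169];[0.407 0.202 0.176];[0.403 0.205 0.173];[0.4   0.208 0.169];[0.398 0.21  0.164];[0.396 0.211 0.161];[0.396 0.212 0.157];[0.4   0.21  0.154];
```

View pics/z3.png

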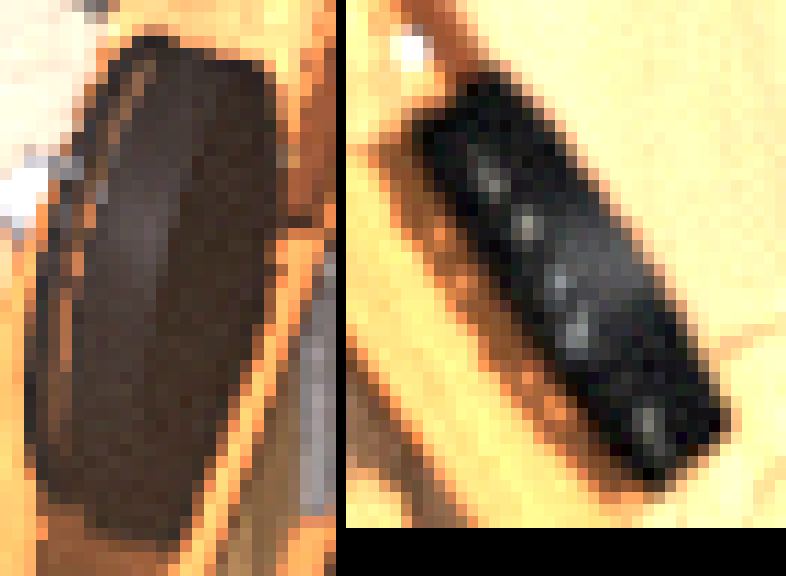

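Add to h.py:
```python
def pose(d,box,mz=0.08):
    P=cloud(d)[box].reshape(-1,3);H=cv2.cvtColor(d["frame"],cv2.COLOR_RGB2HSV)[box].reshape(-1,3)
    T=P[(P[:,2]>mz)&(P[:,2]<.3)&(H[:,1]>130)&(H[:,2]>110)];c=np.median(T,0)
    for _ in range(5):
        n=np.linalg.svd(T-c,full_matrices=False)[2][2];T=T[np.abs((T-c)@n)<.004];c=T.mean(0)
    n=np.linalg.svd(T-c,full_matrices=False)[2][2];n*=np.sign(n[2]);return T,c,n
BT=(slice(130,225),slice(240,325));BS=(slice(115,215),slice(262,325))
```

Run:
```python
from h import *
res={}
for n,b in(("top0",BT),("scene0",BS)):
    d=load(n);T,c,nn=pose(d,b)
    yw=np.deg2rad(cv2.minAreaRect((T[:,:2]*1000).astype(np.float32))[2])
    for yw in (yw,np.arctan2(-nn[1],-nn[0])):
        X=np.array([np.sin(yw),-np.cos(yw),0]);Y=np.cross(nn,X);Y/=np.linalg.norm(Y);X=np.cross(Y,nn)
        a=T@X;l=T@Y
        ctr=X*(a.min()+a.max())/2+Y*(l.min()+l.max())/2+nn*(c@nn);bore=ctr-.032*nn
        print(n,np.rad2deg(yw).round(2),"ext",np.ptp(a).round(4),np.ptp(l).round(4),"bore",bore.round(4))
# common frame
yw=np.deg2rad(40.6);bore=np.array([.472,.285,.098]);t=0.205
X=np.array([np.sin(yw),-np.cos(yw),0]);Yh=np.array([np.cos(yw),np.sin(yw),0]);Z=np.array([0,0,1.])
Y=np.cos(t)*Yh+np.sin(t)*Z;N=-np.sin(t)*Yh+np.cos(t)*Z
R=np.c_[X,Y,N]
for n,b in(("top0",BT),("scene0",BS)):
    d=load(n);P=cloud(d);q=(P-bore)@R*1000;f=d["frame"].astype(int).sum(-1)
    m=np.zeros(f.shape,bool);m[b]=True
    m&=(P[...,2]>.09)
    def show(nm,k):
        print(n,nm,k.sum(),"min",np.percentile(q[k],2,axis=0).round(1),"max",np.percentile(q[k],98,axis=0).round(1))
    show("drum",m&(q[...,2]>45)&(q[...,1]<0)&(q[...,0]<60))
    show("handle",m&(q[...,2]>40)&(q[...,1]>60))
    show("pin",m&(q[...,0]<-34)&(P[...,2]>.085))
    if n=="top0":
        for v in range(176,214):
            print(v,[(u,f[v,u],*q[v,u].round().astype(int)) for u in range(288,316) if f[v,u]>95 and q[v,u,2]>90])
```

```text
top0 40.24 ext 0.0571 0.2089 bore [0.4826 0.2927 0.0975]
top0 41.26 ext 0.0597 0.2088 bore [0.4825 0.2931 0.0975]
scene0 40.01 ext 0.0566 0.2075 bore [0.4795 0.2927 0.0986]
scene0 40.92 ext 0.0581 0.2072 bore [0.4792 0.2932 0.0987]
top0 drum 470 min [-57.1 -86.3  49.1] max [ 25.2  -3.9 997.4]
top0 handle 96 min [-7.4 89.1 44.2] max [ 10.  111.4  76.3]
top0 pin 135 min [-72.6 -46.3  -4.2] max [-34.9  21.2 997.4]
176 []
177 [(296, np.int64(221), np.int64(25), np.int64(-5), np.int64(93))]
178 [(296, np.int64(112), np.int64(24), np.int64(-7), np.int64(99)), (297, np.int64(219), np.int64(25), np.int64(-9), np.int64(101))]
179 [(297, np.int64(114), np.int64(24), np.int64(-10), np.int64(105)), (298, np.int64(223), np.int64(25), np.int64(-12), np.int64(105))]
180 [(298, np.int64(110), np.int64(24), np.int64(-14), np.int64(106)), (299, np.int64(215), np.int64(26), np.int64(-15), np.int64(104))]
181 [(288, np.int64(115), np.int64(6), np.int64(-2), np.int64(92)), (299, np.int64(114), np.int64(24), np.int64(-17), np.int64(109))]
182 [(300, np.int64(104), np.int64(24), np.int64(-20), np.int64(111
[... 4853 characters left out ...]
.int64(-57), np.int64(-46), np.int64(997))]
202 [(314, np.int64(125), np.int64(24), np.int64(-74), np.int64(109))]
203 [(315, np.int64(179), np.int64(25), np.int64(-77), np.int64(105))]
204 [(315, np.int64(118), np.int64(24), np.int64(-79), np.int64(101))]
205 []
206 [(309, np.int64(129), np.int64(10), np.int64(-74), np.int64(107))]
207 [(309, np.int64(143), np.int64(8), np.int64(-76), np.int64(106))]
208 []
209 []
210 []
211 [(300, np.int64(308), np.int64(-57), np.int64(-46), np.int64(997))]
212 []
213 []
scene0 drum 658 min [  2.1 -89.9  50. ] max [ 24.8 -10.9 123.7]
scene0 handle 131 min [-6.9 70.4 40.8] max [ 22.  108.7  77. ]
scene0 pin 83 min [-72.4   0.2  -7.2] max [-37.1  21.   11.2]
```

Add to h.py:
```python
yw=np.deg2rad(40.6);BORE=np.array([.481,.293,.098])
X=np.array([np.sin(yw),-np.cos(yw),0]);Yh=np.array([np.cos(yw),np.sin(yw),0]);Z=np.array([0,0,1.])
def frame(t): # t = handle-up angle
    return np.c_[X,np.cos(t)*Yh+np.sin(t)*Z,-np.sin(t)*Yh+np.cos(t)*Z]
```

Run:
```python
from h import *
for n,rows,cols in(("scene0",range(151,190,2),range(281,298)),):
    d=load(n);q=(cloud(d)-BORE)@frame(.205)*1000;f=d["frame"]
    for v in rows:
        print(v,' '.join(f"{u}:{'%d,%d,%d'%tuple(f[v,u])}({'%d,%d,%d'%tuple(q[v,u].round())})" for u in cols if f[v,u].sum()>75 and q[v,u,2]<140 and q[v,u,1]<10 ))
```

```text
151 294:48,33,23(7,-21,105)
153 291:36,28,22(7,-38,121) 292:43,34,26(8,-36,119)
155 290:40,29,23(7,-44,122)
157 286:84,59,44(-29,6,30) 287:32,24,22(3,-53,126) 289:39,30,24(7,-51,125) 290:55,40,30(-19,7,32) 295:29,25,24(18,-44,119)
159 288:35,26,22(6,-57,125) 289:56,40,31(-19,0,34) 290:29,25,25(10,-55,125)
161 282:84,83,86(-41,5,11) 283:88,86,89(-40,7,9) 284:59,57,58(-37,7,8) 285:68,63,61(2,-64,126) 286:45,44,46(4,-64,127) 288:42,32,24(7,-60,122) 289:35,32,31(10,-61,125) 290:29,26,23(12,-61,126) 291:31,25,25(14,-59,123) 292:30,25,24(16,-58,123) 293:30,26,25(18,-58,123) 295:30,26,23(23,-58,126)
163 281:122,120,123(-41,-2,12) 282:133,130,135(-40,0,9) 283:123,115,114(-36,-2,14) 284:75,49,34(0,-67,123) 286:33,26,23(5,-68,125) 287:45,34,27(7,-67,124) 288:52,44,42(8,-64,121) 289:31,27,25(12,-66,125) 290:32,28,26(13,-65,124) 291:33,29,28(16,-65,125) 292:31,27,26(17,-64,124) 293:33,27,28(19,-62,122) 294:32,27,27(22,-64,125)
165 281:107,107,111(-41,-6,9) 282:112,103,103(-39,-4,6) 283:106,65,38(-30,-17,29) 284:41,32,27(1,-70,120) 285:37,36,37(4,-72,123) 286:45,30,22(6,-71,123) 287:80,49,31(-20,
[... 1310 characters left out ...]
0,111) 285:69,44,29(-16,-44,31) 290:30,24,22(19,-88,114)
177 281:126,75,43(-23,-52,33) 282:35,26,23(2,-93,108) 284:41,29,23(7,-93,109) 285:72,45,31(8,-92,108)
179 281:118,68,39(-21,-57,32) 283:31,25,21(5,-96,105) 284:47,32,24(7,-96,105) 285:43,31,24(9,-95,104)
181 281:132,78,44(-20,-63,33) 284:46,32,23(6,-97,98) 285:43,30,23(10,-98,101)
183 281:138,81,47(-17,-69,35) 284:42,30,22(6,-98,92) 285:32,24,20(9,-99,93)
185 281:137,80,45(-17,-72,31) 282:44,30,21(3,-103,89) 285:35,25,19(9,-101,88)
187 281:139,83,47(-14,-78,33) 282:91,54,31(-12,-78,34) 297:70,42,26(24,-75,43)
189 281:141,84,48(-14,-82,31) 282:132,76,44(-12,-80,28) 283:56,35,23(-8,-82,33) 296:58,35,23(23,-80,43) 297:133,77,43(23,-75,35)
```

Run:
```python
from h import *
d=load("top0");q=(cloud(d)-BORE)@frame(.205)*1000;f=d["frame"]
for v in range(178,212):
    print(v,' '.join(f"{u}:{'%d,%d,%d'%tuple(f[v,u])}({'%d,%d,%d'%tuple(q[v,u].round())})" for u in range(286,316) if -14<q[v,u,0]<13 and f[v,u].sum()>85 and 70<q[v,u,2]<140 ))
```

```text
178 
179 
180 290:74,45,30(11,-14,92)
181 287:89,60,41(5,-12,82) 288:54,36,25(6,-14,95)
182 287:62,38,22(3,-14,84)
183 
184 
185 
186 294:39,39,37(9,-31,113) 295:34,32,30(11,-32,113)
187 294:34,32,30(7,-33,114) 295:49,49,46(9,-34,112) 296:30,31,28(11,-36,116)
188 295:30,29,27(8,-36,120)
189 298:33,33,31(11,-42,120)
190 297:34,34,34(8,-42,120) 298:60,60,55(10,-43,121) 299:36,36,36(12,-45,122)
191 297:32,31,28(7,-44,123) 298:52,49,46(9,-45,121) 299:36,36,35(11,-47,120)
192 301:29,29,29(13,-51,121)
193 301:31,32,32(12,-53,122)
194 300:32,33,33(8,-53,125) 301:43,44,44(10,-54,122) 302:37,35,35(12,-56,119)
195 300:34,36,36(7,-55,125) 301:59,59,62(9,-56,115) 302:39,41,41(11,-57,122) 303:30,30,31(12,-59,123)
196 300:29,29,31(6,-57,124) 301:41,41,42(7,-58,126) 303:28,29,30(11,-60,120) 304:28,28,30(13,-62,122)
197 301:28,29,31(6,-60,122) 303:39,38,40(10,-62,120) 304:33,32,33(11,-63,124)
198 302:32,32,34(7,-63,124) 303:47,49,47(9,-64,121)
199 302:50,51,51(5,-64,125) 303:56,58,58(7,-66,123) 304:29,28,31(9,-67,117)
200 301:31,29,30(2,-65,126) 302:47,49,50(4,-66,127) 303:46,48,47(6,-67,124)
201 302:29,28,31(3,-68,121) 303:29,30,32(4,-69,126)
202 
203 
204 
205 
206 308:28,30,29(8,-85,114) 309:45,44,40(10,-86,109)
207 309:49,48,46(9,-88,108)
208 309:32,33,27(7,-90,110) 310:28,29,29(10,-91,101)
209 310:31,29,29(8,-93,103)
210 
211
```

The lug shows in both views at roughly (+3..5, -65, 126) mm in the rest's axes, so the set-hand is at about +0.17 rad. I'll refine that later. First comes the pin. I'll tilt the tool 45° toward +X with the fingers closed and push on the head's centre with the fingertip edge.

Add to h.py:
```python
from scipy.spatial.transform import Rotation as Ro
def rel(s,p,R):
    R0=Ro.from_euler("xyz",s["eef_rot"],degrees=True)
    print("shift",R0.inv().apply(np.asarray(p)-s["tcp_pos"]).round(4),"rot",(R0.inv()*Ro.from_matrix(R)).as_rotvec(degrees=True).round(2),"world target",np.round(p,4))
def push_R(a):  # tilt a deg from vertical toward +X, tool y = -Yh
    return (Ro.from_matrix(np.c_[X,-Yh,-Z])*Ro.from_rotvec([0,a,0],degrees=True)).as_matrix()
```

Run:
```python
from h import *
from plant import r, eyes
s=r.get_state()
rel(s,BORE+X*(-.123)+Z*.0067,push_R(45))
# pin axis refinement from clouds
for n,b in(("top0",BT),("scene0",BS)):
    d=load(n);P=cloud(d)[b].reshape(-1,3);q=(P-BORE)@np.c_[X,Yh,Z]*1000
    for lo,hi in((-80,-62),(-60,-46),(-44,-32)):
        k=(q[:,0]>lo)&(q[:,0]<hi)&(abs(q[:,1])<20)&(q[:,2]>-15)&(q[:,2]<20);print(n,lo,k.sum(),q[k].min(0).round(1),q[k].max(0).round(1),q[k].mean(0).round(1))
```

```text
shift [0.2718 0.1884 0.1402] rot [-12.7   43.72  30.88] world target [0.401  0.3864 0.1047]
top0 -80 31 [-73.3  -8.4  -6.2] [-62.1   9.2  11.7] [-68.3  -0.6   4.2]
top0 -60 24 [-59.8  -3.6  -2.3] [-46.2   5.9   5.9] [-53.    0.7   1.9]
top0 -44 37 [-43.8  -8.4  -4.6] [-32.1  11.7  11.7] [-37.4  -0.2   5.8]
scene0 -80 40 [-72.9 -15.2 -12.3] [-62.6  10.6  11.3] [-68.2  -2.8   3. ]
scene0 -60 20 [-59.   -6.6  -5. ] [-46.5   2.1   7.5] [-52.3  -2.8   2.5]
scene0 -44 18 [-41.4 -11.1  -1.2] [-36.2   5.4  13.5] [-39.2  -4.3   8.1]
```

{"method": "drive_effector", "body": {"steps": [[[0.04,0.028,0.02],[-3,10,7]],[[0.09,0.062,0.045],[-6,20,14]],[[0.14,0.097,0.07],[-9,30,21]],[[0.19,0.13,0.1],[-12,40,28]],[[0.24,0.166,0.125],[-12.7,43.7,30.9]],[[0.2718,0.1884,0.1402],[-12.7,43.72,30.88]],[[0.2718,0.1884,0.1402],[-12.7,43.72,30.88]],[[0.2718,0.1884,0.1402],[-12.7,43.72,30.88]],[[0.2718,0.1884,0.1402],[-12.7,43.72,30.88]],[[0.2718,0.1884,0.1402],[-12.7,43.72,30.88]],[[0.2718,0.1884,0.1402],[-12.7,43.72,30.88]]], "jaw": 0, "grip_n": 10}}

```text
time_s: 1.02
tcp_pos: [0.4016, 0.3853, 0.1043]
eef_rot: [179.9, -45.0, -49.4]
contact_force: [0.7, 0.3, 1.0]
gripper_width: 0.0197
gripper_force: 0.0
```

Run:
```python
from h import *
from plant import r, eyes
s=r.get_state();print(s["eef_rot"],np.c_[X,Yh,Z].T@(s["tcp_pos"]-BORE))
rel(s,BORE+X*(-.123)+Z*.0067,push_R(45))
c=eyes.capture("scene");cv2.imwrite("pics/s1.png",cv2.resize(c["frame"][90:215,230:350,::-1],None,fx=4,fy=4))
```

```text
[179.89996006 -45.04815731 -49.41090707] [-0.12176244 -0.00024664  0.00628626]
shift [-0.0006 -0.0002 -0.0012] rot [ 0.11 -0.05 -0.01] world target [0.401  0.3864 0.1047]
```

View pics/s1.png

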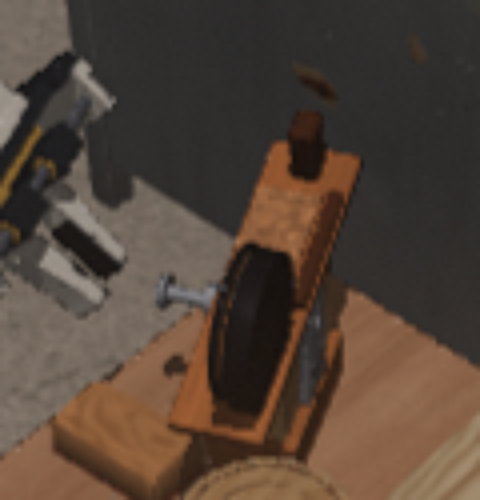

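The picture shows the tilted gripper in line with the pin head at about (160,290), with the fingers nearly closed. Next I'll advance along +X, which is equal parts tool x and z.

{"method": "drive_effector", "body": {"steps": [[[0,0,0],[0,0,0]],[[0,0,0],[0,0,0]],[[0.008,0,0.008],[0,0,0]],[[0.016,0,0.016],[0,0,0]],[[0.02,0,0.02],[0,0,0]],[[0.023,0,0.023],[0,0,0]],[[0.026,0,0.026],[0,0,0]],[[0.029,0,0.029],[0,0,0]],[[0.031,0,0.031],[0,0,0]]], "jaw": 0, "grip_n": 10}}

```text
time_s: 1.82
tcp_pos: [0.43, 0.3534, 0.1052]
eef_rot: [-179.9, -44.9, -49.5]
contact_force: [0.2, 0.5, 1.2]
gripper_width: 0.0002
gripper_force: 0.2
```

{"method": "drive_effector", "body": {"steps": [[[0.002,0,0.002],[0,0,0]],[[0.004,0,0.004],[0,0,0]],[[0.0055,0,0.0055],[0,0,0]]]}}

```text
time_s: 2.07
tcp_pos: [0.4348, 0.3477, 0.1051]
eef_rot: [-179.9, -44.9, -49.5]
contact_force: [0.6, 0.0, 1.1]
gripper_width: 0.0004
gripper_force: 0.3
```

Run:
```python
from h import *
from plant import r, eyes
s=r.get_state();print(np.c_[X,Yh,Z].T@(s["tcp_pos"]-BORE),np.c_[X,Yh,Z].T@s["contact_force"])
```

```text
[-0.07156787  0.00051558  0.00711088] [0.3803225  0.48210942 1.08077   ]
```

{"method": "drive_effector", "body": {"steps": [[[0.001,0,0.001],[0,0,0]],[[0.002,0,0.002],[0,0,0]],[[0.003,0,0.003],[0,0,0]],[[0.003,0,0.003],[0,0,0]]]}}

```text
time_s: 2.4
tcp_pos: [0.4371, 0.3456, 0.105]
eef_rot: [-179.8, -44.9, -49.5]
contact_force: [-7.9, 2.8, 3.3]
gripper_width: 0.0005
gripper_force: 3.8
```

Run:
```python
from h import *
from plant import r, eyes
s=r.get_state();print(np.c_[X,Yh,Z].T@(s["tcp_pos"]-BORE),np.c_[X,Yh,Z].T@s["contact_force"])
c=eyes.capture("top");d=c;q=(cloud(d)-BORE)@np.c_[X,Yh,Z]*1000
cc=eyes.capture("scene");cv2.imwrite("pics/s2.png",np.hstack([cv2.resize(cc["frame"][130:190,250:320,::-1],(400,343)),cv2.resize(c["frame"][165:225,235:305,::-1],(400,343))]))
```

```text
[-0.06844666  0.00089869  0.00702275] [-7.21013752 -4.17001672  3.28135708]
```

View pics/s2.png

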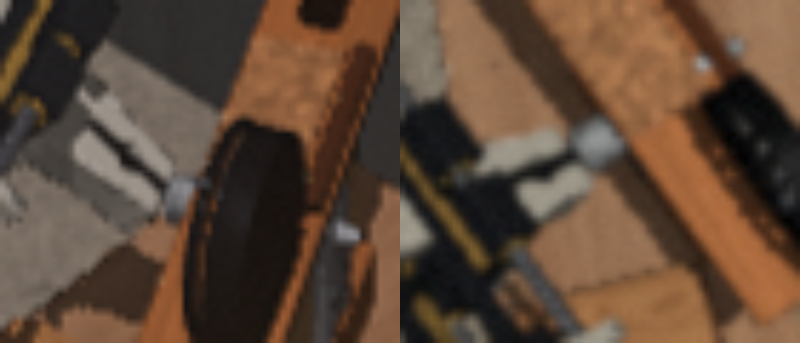

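The pin head now sits against the bush and the shank sticks out behind, with about 7 N of resistance. I'll press a little more to confirm it's home.

{"method": "drive_effector", "body": {"steps": [[[0.001,0,0.001],[0,0,0]],[[0.0015,0,0.0015],[0,0,0]],[[0.0015,0,0.0015],[0,0,0]]]}}

```text
time_s: 2.75
tcp_pos: [0.4378, 0.3454, 0.105]
eef_rot: [-179.7, -44.7, -49.4]
contact_force: [-18.1, 7.4, 4.4]
gripper_width: 0.0005
gripper_force: 8.5
```

Run:
```python
from h import *
from plant import r, eyes
s=r.get_state();print(np.c_[X,Yh,Z].T@(s["tcp_pos"]-BORE),np.c_[X,Yh,Z].T@s["contact_force"])
```

```text
[-0.06786177  0.00132173  0.00695572] [-17.38314231  -8.88570612   4.44267083]
```

{"method": "drive_effector", "body": {"steps": [[[-0.02,0,-0.02],[0,0,0]],[[-0.04,0,-0.04],[0,0,0]],[[-0.06,0,-0.05],[0,0,0]],[[-0.085,0,-0.06],[0,0,0]],[[-0.11,0,-0.07],[0,-6,0]],[[-0.13,0,-0.08],[0,-12,0]]], "jaw": 0.05}}

```text
time_s: 3.25
tcp_pos: [0.3403, 0.4576, 0.0677]
eef_rot: [179.9, -32.8, -49.2]
contact_force: [-0.1, 0.3, 0.7]
gripper_width: 0.0349
gripper_force: 0.0
```

Run:
```python
from h import *
from plant import r, eyes
s=r.get_state();print(np.c_[X,Yh,Z].T@(s["tcp_pos"]-BORE))
for n in("top","scene"):
    c=eyes.capture(n);np.savez(f"pics/{n}2.npz",**c);q=(cloud(c)-BORE)@np.c_[X,Yh,Z]*1000
    q=q[130:225,240:325].reshape(-1,3)
    k=(q[:,0]<-30)&(q[:,0]>-80)&(abs(q[:,1])<16)&(abs(q[:,2])<16);print(n,k.sum(),np.percentile(q[k],[0,3,10,50],axis=0).round(1).tolist())
# grip target, handle, tilt .205 : tool vertical-in-rest-plane, y along X
t=.205;F=frame(t);g=BORE+F@np.array([0,.088,.056]);print("handle",g)
for n,b in(("top0",BT),("scene0",BS)):
    q=(cloud(load(n))[b].reshape(-1,3)-BORE)@F*1000
    k=(q[:,2]>45)&(q[:,2]<85)&(q[:,1]>60)&(q[:,1]<115)&(abs(q[:,0])<25);kk=k&(q[:,2]>70);print(n,q[k].min(0),q[k].max(0),"top",q[kk].mean(0),np.percentile(q[kk],[5,95],axis=0))
```

```text
[-0.21649646  0.00029441 -0.03028915]
top 63 [[-47.6, -9.1, -1.8], [-46.8, -8.5, 0.8], [-45.7, -7.8, 2.1], [-39.0, -0.8, 6.8]]
scene 35 [[-47.2, -11.7, -8.6], [-46.8, -11.4, -5.4], [-45.7, -9.8, -0.3], [-41.7, -7.3, 7.9]]
handle [0.53776131 0.34165032 0.17074133]
top0 [-7.2363215  77.09774977 45.45883527] [10.65490397 99.81008927 79.91205052] top [ 1.82400506 88.87942212 74.8636442 ] [[-5.89378183 78.70833991 72.09260003]
 [ 9.54483854 98.90904078 77.89069858]]
scene0 [-7.35719013 74.49625001 45.70301044] [ 9.75237907 98.5964956  79.78300008] top [ 1.56151198 85.34481299 75.66959742] [[-6.45916649 76.22034289 70.72049397]
 [ 8.60053612 96.70730072 79.4338346 ]]
```

```bash
sed -i 's/BORE=np.array(.*/&/; s/^X=np.array.*/&;BORE=BORE+.0015*X/' h.py
```

Add to h.py:
```python
def grip_R(t,sg): # y = sg*X
    F=frame(t);y=sg*X;z=-F[:,2];return np.c_[np.cross(y,z),y,z]
```

Run:
```python
from h import *
from plant import r, eyes
s=r.get_state();print(s["joints"].round(1),BORE)
P=cloud(load("top0")).reshape(-1,3)
q=(P-BORE)@np.c_[X,Yh,Z]
for h in(.13,.16,.2):
    k=(P[:,2]>h)&(P[:,2]<.8)&(abs(q[:,0])<.16)&(q[:,1]>.02)&(q[:,1]<.25)&~((abs(q[:,0])<.035)&(q[:,1]<.115));print(h,k.sum(),(q[k].min(0).round(3),q[k].max(0).round(3)) if k.any() else "")
t=.205;F=frame(t)
for sg in(1,-1):
    rel(s,BORE+F@np.array([0,.088,.157]),grip_R(t,sg))
    rel(s,np.array([.36,.44,.26]),grip_R(t,sg))
```

```text
[ 86.   29.9 -28.1  26.3 -59.3 -64.5] [0.48197616 0.29186109 0.098     ]
0.13 0 
0.16 0 
0.2 0 
shift [ 0.2903 -0.0533 -0.05  ] rot [ 34.04 -16.59 -83.71] world target [0.5231 0.3271 0.2696]
shift [ 0.1237 -0.0031 -0.1457] rot [ 34.04 -16.59 -83.71] world target [0.36 0.44 0.26]
shift [ 0.2903 -0.0533 -0.05  ] rot [-16.86 -34.59  90.35] world target [0.5231 0.3271 0.2696]
shift [ 0.1237 -0.0031 -0.1457] rot [-16.86 -34.59  90.35] world target [0.36 0.44 0.26]
```

{"method": "drive_effector", "body": {"steps": [[[0.03,0,-0.035],[0,0,0]],[[0.06,0,-0.07],[-1.2,-2.4,6.3]],[[0.09,0,-0.105],[-2.4,-4.8,12.6]],[[0.124,-0.003,-0.146],[-3.6,-7.2,18.9]],[[0.124,-0.003,-0.146],[-5,-10,25]],[[0.124,-0.003,-0.146],[-6,-12.4,31.5]],[[0.124,-0.003,-0.146],[-7.2,-14.8,38]],[[0.124,-0.003,-0.146],[-8.5,-17.5,45]],[[0.124,-0.003,-0.146],[-9.7,-20,52]],[[0.124,-0.003,-0.146],[-11,-22.5,58]],[[0.124,-0.003,-0.146],[-12.3,-25,65]],[[0.124,-0.003,-0.146],[-13.6,-27.8,72]]], "jaw": 0.05, "grip_n": 20}}

```text
time_s: 4.35
tcp_pos: [0.3611, 0.437, 0.2595]
eef_rot: [-173.8, 3.0, -120.8]
contact_force: [0.2, 0.9, 0.8]
gripper_width: 0.0497
gripper_force: 0.0
```

Run:
```python
from h import *
from plant import r, eyes
s=r.get_state();print(s["joints"].round(1))
rel(s,BORE+frame(.205)@np.array([0,.088,.157]),grip_R(.205,-1))
```

```text
[  74.7    7.7  -18.1    7.6  -63.1 -109. ]
shift [ 0.011  -0.1955  0.0105] rot [-3.74 -7.62 18.93] world target [0.5231 0.3271 0.2696]
```

{"method": "drive_effector", "body": {"steps": [[[0.002,-0.036,0.002],[-1,-2,6]],[[0.004,-0.072,0.004],[-2,-4,11]],[[0.006,-0.108,0.006],[-3,-6,16]],[[0.008,-0.145,0.008],[-3.74,-7.62,18.93]],[[0.01,-0.175,0.01],[-3.74,-7.62,18.93]],[[0.011,-0.1955,0.0105],[-3.74,-7.62,18.93]],[[0.011,-0.1955,0.0105],[-3.74,-7.62,18.93]],[[0.011,-0.1955,0.0105],[-3.74,-7.62,18.93]]], "jaw": 0.05, "grip_n": 20}}

```text
time_s: 5.02
tcp_pos: [0.5238, 0.3276, 0.2687]
eef_rot: [-180.0, 11.6, -139.2]
contact_force: [-0.3, 0.1, 0.2]
gripper_width: 0.0501
gripper_force: 0.0
```

Run:
```python
from h import *
from plant import r, eyes
s=r.get_state();print(s["joints"].round(1))
rel(s,BORE+frame(.205)@np.array([0,.088,.058]),grip_R(.205,-1))
c=eyes.capture("scene")
np.savez("pics/scene3.npz",**c);T,cc,n=pose(c,BS);print(n)
cv2.imwrite("pics/s3.png",cv2.resize(c["frame"][70:200,250:370,::-1],None,fx=4,fy=4))
```

```text
[  51.4    7.9  -15.3    2.6  -55.5 -101.8]
shift [0.0003 0.0001 0.098 ] rot [ 0.03 -0.18  0.22] world target [0.5384 0.3402 0.1727]
[-0.11964705 -0.17346834  0.97754453]
```

View pics/s3.png

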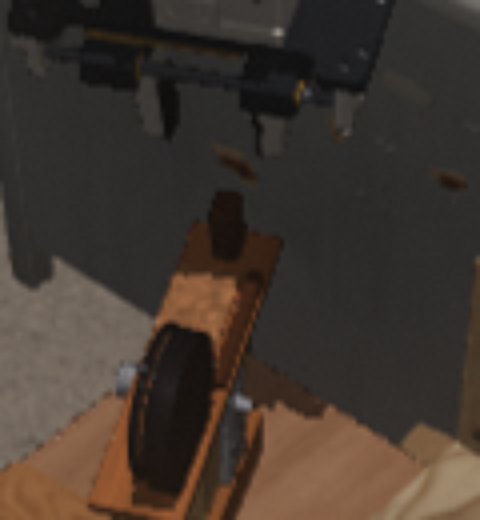

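The pin is seated, with its tip showing at (242,402), and the open fingers straddle the handle. Descending and gripping.

{"method": "drive_effector", "body": {"steps": [[[0,0,0.03],[0,0,0]],[[0,0,0.06],[0,0,0]],[[0,0,0.08],[0,0,0]],[[0,0,0.09],[0,0,0]],[[0,0,0.097],[0,0,0]],[[0,0,0.097],[0,0,0]]], "jaw": 0.05, "grip_n": 20}}

```text
time_s: 5.57
tcp_pos: [0.5373, 0.3433, 0.1735]
eef_rot: [179.9, 11.6, -138.9]
contact_force: [-0.6, 0.0, 0.7]
gripper_width: 0.0501
gripper_force: 0.0
```

{"method": "drive_effector", "body": {"steps": [[[0,0,0],[0,0,0]],[[0,0,0],[0,0,0]],[[0,0,0],[0,0,0]],[[0,0,0],[0,0,0]],[[0,0,0],[0,0,0]],[[0,0,0],[0,0,0]],[[0,0,0],[0,0,0]],[[0,0,0],[0,0,0]]], "jaw": 0, "grip_n": 20}}

```text
time_s: 6.23
tcp_pos: [0.5382, 0.3434, 0.1752]
eef_rot: [179.9, 11.8, -139.0]
contact_force: [-0.8, 0.8, 2.7]
gripper_width: 0.0175
gripper_force: 20.0
```

Run:
```python
from h import *
from plant import r, eyes
s=r.get_state();R=np.c_[X,Yh,Z]
p=R.T@(s["tcp_pos"]-BORE);print(p,R.T@s["contact_force"],s["gripper_width"],s["gripper_force"])
print("rest frame",frame(.205).T@(s["tcp_pos"]-BORE))
# target for tilts, rotating about the bore
A=Ro.from_matrix(grip_R(.205,-1))
for t in(.1,0,-.09,-.17):
    print(t,end=" ");D=Ro.from_rotvec(X*(t-.205));R0=Ro.from_euler("xyz",s["eef_rot"],degrees=True)
    rel(s,BORE+D.apply(s["tcp_pos"]-BORE),(D*R0).as_matrix())
```

```text
[-0.00251434  0.07623762  0.07717496] [-1.06119636 -0.08377056  2.74718938] 0.017463824510798018 19.987746477127075
rest frame [-0.00251434  0.09035157  0.06003952]
0.1 shift [-0.0058 -0.0001  0.0098] rot [-0.04  6.02  0.02] world target [0.544  0.3484 0.1668]
0 shift [-0.0103 -0.0001  0.0197] rot [-0.08 11.75  0.04] world target [0.5489 0.3526 0.158 ]
-0.09 shift [-0.0135 -0.0002  0.0289] rot [-0.12 16.9   0.05] world target [0.5528 0.3558 0.1497]
-0.17 shift [-0.0157 -0.0002  0.0373] rot [-0.15 21.49  0.07] world target [0.5557 0.3583 0.1419]
```

Gripped with an opening of 17.5 mm at 20 N. I'll rock it to about -0.09 first, then to -0.17, watching the forces.

{"method": "drive_effector", "body": {"steps": [[[-0.003,0,0.0049],[0,3,0]],[[-0.0058,0,0.0098],[0,6,0]],[[-0.0081,0,0.0148],[0,9,0]],[[-0.0103,0,0.0197],[0,11.75,0]],[[-0.012,0,0.0243],[0,14.3,0]],[[-0.0135,0,0.0289],[0,16.9,0]],[[-0.0135,0,0.0289],[0,16.9,0]],[[-0.0135,0,0.0289],[0,16.9,0]]]}}

```text
time_s: 6.9
tcp_pos: [0.5533, 0.3565, 0.1488]
eef_rot: [179.9, -5.1, -139.0]
contact_force: [1.5, 0.7, 1.3]
gripper_width: 0.0177
gripper_force: 20.0
```

Create look.py:
```python
from h import *
from plant import r, eyes
import sys
k=sys.argv[1];s=r.get_state();R=np.c_[X,Yh,Z]
print("F",R.T@s["contact_force"],"rot",s["eef_rot"],"p",R.T@(s["tcp_pos"]-BORE))
z=Ro.from_euler("xyz",s["eef_rot"],degrees=True).as_matrix()[:,2];print("tool tilt",np.arctan2(z@Yh,-z@Z))
for n,b in(("top",(slice(130,240),slice(235,330))),("scene",(slice(105,225),slice(255,335)))):
    c=eyes.capture(n);np.savez(f"pics/{n}{k}.npz",**c);P=cloud(c);f=c["frame"].astype(int)
    q=(P-BORE)@R;hs=cv2.cvtColor(c["frame"],cv2.COLOR_RGB2HSV)
    m=np.zeros((400,640),bool);m[b]=1;m&=(abs(q[...,0])<.04)&(q[...,1]<.07)&(q[...,1]>-.12)&(hs[...,1]>130)&(hs[...,2]>110)&(P[...,2]>.08)
    T=P[m];c0=np.median(T,0)
    for _ in range(6):
        nn=np.linalg.svd(T-c0,full_matrices=False)[2][2];T=T[abs((T-c0)@nn)<.004];c0=T.mean(0)
    nn*=np.sign(nn[2]);t=np.arctan2(-nn@Yh,nn[2]);print(n,"table tilt",t.round(4),"off x",np.round(nn@X,4),"h",(c0-BORE)@nn,len(T))
    # drum in world-vertical stand axes
    F=frame(t);Q=(P-BORE)@F*1000
    D=m*0;D[b]=1;D=(D>0)&(Q[...,2]>85)&(Q[...,2]<135)&(Q[...,1]<-5)&(Q[...,1]>-110)&(Q[...,0]>-8)&(Q[...,0]<9)
    sat=f.max(-1)-f.min(-1)
    for v,u in np.argwhere(D&(f.sum(-1)>100)&(sat<14)):
        print((u,v),f[v,u],Q[v,u].round(1),"ang",np.arctan2(-(Q[v,u,1]+58),Q[v,u,2]-80).round(3))
```

```bash
python3 look.py 4
```

```text
F [0.45835136 1.63146421 1.25272726] rot [ 179.92088062   -5.06949174 -138.95594177] p [-0.00265358  0.09615708  0.05077928]
tool tilt -0.08848733906938903
top table tilt -0.0916 off x -0.0008 h 0.03134211425918904 977
(np.int64(289), np.int64(177)) [39 39 38] [  8.7 -47.5 122.2] ang -0.245
(np.int64(289), np.int64(178)) [58 55 53] [  7.4 -49.7 123.1] ang -0.191
(np.int64(289), np.int64(179)) [52 50 48] [  6.  -51.9 124.1] ang -0.138
(np.int64(290), np.int64(179)) [72 71 66] [  8.2 -50.7 117.3] ang -0.192
(np.int64(290), np.int64(180)) [48 46 45] [  6.4 -54.8 123.5] ang -0.073
(np.int64(292), np.int64(182)) [56 58 57] [  7.2 -61.3 123.9] ang 0.074
(np.int64(291), np.int64(183)) [56 59 60] [  3.9 -63.  127.3] ang 0.105
(np.int64(292), np.int64(183)) [76 77 79] [  5.6 -64.2 127. ] ang 0.131
(np.int64(291), np.int64(184)) [69 70 74] [  2.6 -64.9 127.5] ang 0.144
(np.int64(292), np.int64(184)) [78 80 82] [  4.4 -65.6 125.9] ang 0.165
(np.in
[... 792 characters left out ...]
4(297), np.int64(188)) [36 37 38] [  8.7 -75.6 114.2] ang 0.475
(np.int64(298), np.int64(190)) [49 49 47] [  7.6 -81.2 116. ] ang 0.571
(np.int64(298), np.int64(191)) [35 33 34] [  6.2 -83.3 117. ] ang 0.6
(np.int64(302), np.int64(196)) [41 42 39] [  7.8 -92.7 100.9] ang 1.028
scene table tilt -0.0932 off x 0.003 h 0.032532577686585136 283
(np.int64(291), np.int64(142)) [35 33 33] [  1.7 -59.6 125.1] ang 0.037
(np.int64(290), np.int64(143)) [51 50 52] [  2.3 -68.3 128.9] ang 0.208
(np.int64(291), np.int64(143)) [46 45 47] [  4.  -66.7 128.1] ang 0.179
(np.int64(289), np.int64(149)) [35 33 33] [  3.3 -78.6 120.5] ang 0.47
(np.int64(289), np.int64(150)) [39 36 36] [  4.4 -82.  120.6] ang 0.533
```

Run:
```python
from h import *
from scipy.optimize import least_squares as LS
for k,t in(("0",.205),("4",-.0925)):
  for n in("top","scene"):
    c=load(n+k);P=cloud(c);f=c["frame"].astype(int);F=frame(t);Q=(P-BORE)@F*1000
    m=(Q[...,0]>-3)&(Q[...,0]<30)&(np.hypot(Q[...,1]+58,Q[...,2]-80)<52)&(np.hypot(Q[...,1]+58,Q[...,2]-80)>36)&(f.sum(-1)<130)&(c["z_map"]>0)
    # outer cylinder
    mm=m&(Q[...,2]>95)
    A=Q[mm][:,1:];fun=lambda p:np.hypot(A[:,0]-p[0],A[:,1]-p[1])-p[2]
    s=LS(fun,[-58,80,43],loss="soft_l1",f_scale=1);e=fun(s.x);cy,cz,rr=s.x
    s2=LS(lambda p:np.hypot(A[:,0]-p[0],A[:,1]-p[1])-44,[-58,80],loss="soft_l1");
    print(n,k,mm.sum(),"circle",s.x.round(2),"rms",e.std().round(2),"fixedR",s2.x.round(2))
    # lug: protruding, grey
    rad=np.hypot(Q[...,1]-cy,Q[...,2]-cz)-rr;sat=f.max(-1)-f.min(-1)
    L=(Q[...,0]>-1)&(Q[...,0]<8)&(rad>1.5)&(rad<8)&(Q[...,2]>110)&(c["z_map"]>0)
    print([((int(u),int(v)),f[v,u].tolist(),Q[v,u].round(1).tolist(),round(float(rad[v,u]),1)) for v,u in np.argwhere(L)])
```

```text
top 0 343 circle [-56.66  79.2   43.67] rms 1.6 fixedR [-56.66  78.8 ]
[((290, 184), [3, 8, 7], [3.0, -22.3, 110.2], 2.6), ((291, 184), [9, 8, 11], [4.7, -23.7, 112.0], 2.8), ((292, 186), [9, 7, 8], [3.6, -28.6, 115.0], 1.8), ((295, 188), [30, 29, 27], [6.0, -36.1, 120.0], 2.0), ((295, 189), [17, 12, 15], [4.6, -37.9, 121.8], 2.9), ((296, 189), [12, 14, 12], [6.3, -39.2, 122.7], 3.2), ((297, 191), [32, 31, 28], [5.5, -44.0, 123.0], 1.9), ((297, 193), [11, 10, 13], [2.8, -47.5, 123.7], 1.8), ((300, 194), [32, 33, 33], [6.7, -53.1, 125.2], 2.4), ((299, 195), [18, 17, 17], [3.7, -53.6, 124.6], 1.8), ((300, 195), [34, 36, 36], [5.4, -54.9, 125.4], 2.6), ((301, 196), [41, 41, 42], [5.9, -57.9, 125.8], 3.0), ((302, 197), [24, 25, 25], [6.4, -60.9, 124.8], 2.2), ((301, 198), [22, 21, 21], [3.4, -61.4, 124.4], 1.8), ((302, 198), [32, 32, 34], [5.2, -62.7, 124.4], 1.9), ((301, 199), [26, 27, 28], [2.0, -63.1, 126.0], 3.6), ((302, 199), [50, 51, 51], [3.8, -64.4, 125.3], 3.1), ((301, 200), [31, 29, 30], [0.7, -64.9, 125.9], 3.8), ((302, 200), [47, 49, 50], [2.4, -66.2, 127.4], 5.4), ((303, 200
[... 4744 characters left out ...]
(290, 144), [30, 28, 29], [3.0, -70.5, 128.1], 5.3), ((291, 144), [29, 28, 28], [4.8, -69.1, 127.5], 4.4), ((291, 145), [36, 28, 25], [5.0, -69.7, 125.2], 2.4), ((291, 146), [43, 31, 26], [5.9, -72.6, 124.9], 2.9), ((289, 147), [21, 19, 18], [2.2, -75.1, 123.2], 2.2), ((289, 148), [25, 22, 23], [2.9, -77.3, 122.3], 2.2), ((289, 150), [39, 36, 36], [4.4, -81.9, 120.7], 3.0), ((290, 150), [44, 32, 25], [6.5, -81.5, 120.9], 2.9), ((289, 152), [30, 23, 19], [5.2, -84.7, 117.5], 2.0), ((288, 153), [33, 31, 32], [3.6, -86.6, 115.9], 1.9), ((289, 153), [44, 34, 28], [5.7, -86.0, 115.9], 1.5), ((287, 154), [20, 16, 17], [1.9, -88.3, 114.0], 1.6), ((287, 155), [22, 18, 18], [2.6, -90.4, 113.1], 2.5)]
```

Run:
```python
import numpy as np,cv2
o=[]
for n,(y,x) in(("top4",(165,275)),("scene4",(130,275))):
    f=np.load(f"pics/{n}.npz")["frame"][y:y+40,x:x+36,::-1]
    o.append(cv2.resize(np.clip(f*2.2,0,255).astype("uint8"),None,fx=11,fy=11,interpolation=cv2.INTER_NEAREST))
cv2.imwrite("pics/z4.png",np.hstack(o))
```

```text
(no output)
```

View pics/z4.png

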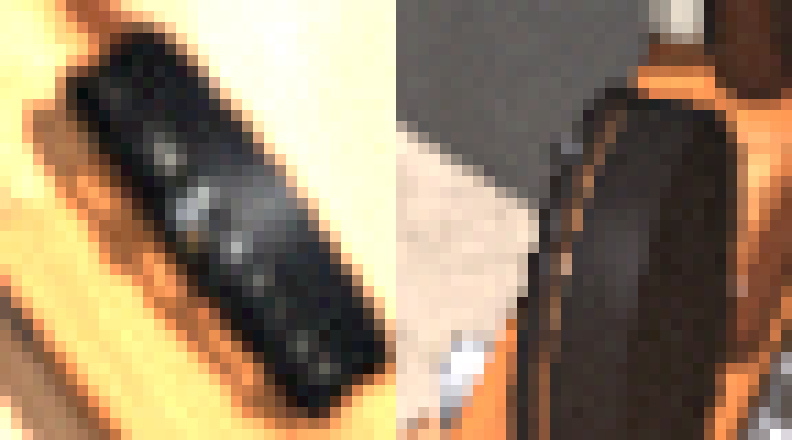

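The brightened crops show the lug as a bluish-white spot at about (292,184) in the top view and (290.5,143) in the scene view. I estimate about 0.19 rad and will continue rocking, measuring at several tilts to average out pixel error.

Create lug.py:
```python
from h import *
from plant import r, eyes
from scipy.optimize import least_squares as LS
import sys
k=sys.argv[1];s=r.get_state();R=np.c_[X,Yh,Z]
z=Ro.from_euler("xyz",s["eef_rot"],degrees=True).as_matrix()[:,2];t=np.arctan2(z@Yh,-z@Z)
print("tool tilt",round(t,4),"F",(R.T@s["contact_force"]).round(1));F=frame(t);res=[]
for n in("top","scene"):
    c=eyes.capture(n);np.savez(f"pics/{n}{k}.npz",**c);P=cloud(c);f=c["frame"].astype(float);hs=cv2.cvtColor(c["frame"],cv2.COLOR_RGB2HSV)
    Q=(P-BORE)@F*1000;rho=np.hypot(Q[...,1]+58,Q[...,2]-80)
    # table: plane tilt and y-extent middle
    m=(hs[...,1]>130)&(hs[...,2]>100)&(abs(Q[...,2]-32)<5)&(abs(Q[...,0])<33)&(Q[...,1]<60)&(Q[...,1]>-115)
    T=P[m];c0=T.mean(0);nn=np.linalg.svd(T-c0,full_matrices=False)[2][2];nn*=np.sign(nn[2]);tt=np.arctan2(-nn@Yh,nn[2])
    mm=(Q[...,0]>0)&(Q[...,0]<28)&(rho<50)&(rho>38)&(f.sum(-1)<100)&(Q[...,2]>90);A=Q[mm][:,1:]
    cc=LS(lambda p:np.hypot(A[:,0]-p[0],A[:,1]-p[1])-44,[-58,80],loss="soft_l1").x
    L=(Q[...,0]>-2)&(Q[...,0]<7)&(rho>43)&(rho<54)&(abs(Q[...,1]+66)<8)
    blue=np.clip(f[...,2]-f[...,0]+4,0,8)/8*np.clip(f.sum(-1)-75,0,None)*L
    v,u=np.mgrid[:400,:640];w=blue.sum();uu,vv=(blue*u).sum()/w,(blue*v).sum()/w
    o,d=ray(c,uu,vv);o=(o-BORE)@F*1000;d=d@F;q=o+d*((cc[1]+45.5)-o[2])/d[2]
    print(n,"table tilt",tt.round(4),"ymin",np.percentile(Q[m][:,1],1).round(1),"circle",cc.round(2),"lug px",round(uu,2),round(vv,2),"q",q.round(1),"ang",np.arctan2(cc[0]-q[1],45.5).round(3),"nominal",np.arctan2(-58-q[1],45.5).round(3))
    res.append((uu,vv,c))
a,b=res;g,e=tri(a[2],a[:2],b[2],b[:2]);g=(g-BORE)@F*1000;print("tri",g.round(1),"gap",round(e*1000,1),"ang",np.arctan2(-58-g[1],g[2]-80).round(3))
```

```bash
python3 lug.py 5
```

```text
tool tilt -0.0869 F [-0.   2.4  0.9]
top table tilt -0.0857 ymin -102.7 circle [-55.56  79.05] lug px 292.15 184.32 q [  4.4 -65.3 124.6] ang 0.21 nominal 0.158
scene table tilt -0.0901 ymin -105.1 circle [-57.44  80.15] lug px 290.36 143.3 q [  1.8 -63.8 125.7] ang 0.14 nominal 0.128
tri [  3.5 -67.  128.7] gap 1.2 ang 0.183
```

{"method": "drive_effector", "body": {"steps": [[[-0.0008,0,0.0045],[0,2.3,0]],[[-0.0008,0,0.0045],[0,2.3,0]],[[-0.0008,0,0.0045],[0,2.3,0]]]}}

```text
time_s: 7.35
tcp_pos: [0.5537, 0.3569, 0.1459]
eef_rot: [179.9, -7.2, -138.9]
contact_force: [2.9, 2.4, 4.6]
gripper_width: 0.0181
gripper_force: 20.0
```

```bash
python3 lug.py 6
```

Run:
```python
from h import *
from plant import r, eyes
s=r.get_state();R0=Ro.from_euler("xyz",s["eef_rot"],degrees=True)
for a in(-.04,-.06,-.08,-.1):
    D=Ro.from_rotvec(X*a);rel(s,BORE+D.apply(s["tcp_pos"]-BORE),(D*R0).as_matrix())
```

```text
tool tilt -0.1263 F [0.1 3.8 4.6]
top table tilt -0.1214 ymin -103.3 circle [-56.58  79.06] lug px 290.74 182.43 q [  4.3 -65.8 124.6] ang 0.2 nominal 0.169
scene table tilt -0.126 ymin -105.7 circle [-58.25  80.07] lug px 290.52 141.16 q [  0.8 -64.5 125.6] ang 0.136 nominal 0.142
tri [  3.  -68.1 128.9] gap 2.0 ang 0.203
shift [-0.0023 -0.      0.0036] rot [-0.02  2.29  0.  ] world target [0.555  0.358  0.1421]
shift [-0.0034 -0.      0.0055] rot [-0.03  3.44  0.  ] world target [0.5557 0.3585 0.1401]
shift [-0.0045 -0.      0.0074] rot [-0.04  4.58  0.  ] world target [0.5563 0.3591 0.1381]
shift [-0.0055 -0.      0.0093] rot [-0.05  5.73  0.  ] world target [0.5569 0.3596 0.1361]
```

{"method": "drive_effector", "body": {"steps": [[[-0.0017,0,0.0027],[0,1.7,0]],[[-0.0034,0,0.0055],[0,3.44,0]],[[-0.0034,0,0.0055],[0,3.44,0]],[[-0.0034,0,0.0055],[0,3.44,0]]]}}

```text
time_s: 7.78
tcp_pos: [0.5559, 0.3587, 0.1396]
eef_rot: [179.9, -10.7, -138.9]
contact_force: [4.9, 3.4, 4.8]
gripper_width: 0.0179
gripper_force: 20.0
```

```bash
sed -i 's/cc\[1\]+45.5/cc[1]+47.5/; s/,45.5)/,47.5)/g' lug.py; python3 lug.py 7
```

```text
tool tilt -0.1866 F [0.6 5.9 4.8]
top table tilt -0.1858 ymin -103.6 circle [-55.84  79.7 ] lug px 288.38 179.18 q [  4.  -67.  127.2] ang 0.23 nominal 0.187
scene table tilt -0.1916 ymin -105.7 circle [-58.1   80.43] lug px 291.72 137.6 q [  1.9 -67.2 127.9] ang 0.189 nominal 0.191
tri [  3.1 -68.4 129.2] gap 1.7 ang 0.208
```

{"method": "drive_effector", "body": {"steps": [[[-0.0011,0,0.0018],[0,1.15,0]],[[-0.0011,0,0.0018],[0,1.15,0]],[[-0.0011,0,0.0018],[0,1.15,0]]]}}

```text
time_s: 8.13
tcp_pos: [0.5564, 0.3593, 0.1378]
eef_rot: [179.9, -11.8, -138.9]
contact_force: [4.9, 3.7, 4.8]
gripper_width: 0.0179
gripper_force: 20.0
```

```bash
python3 lug.py 8
```

```text
tool tilt -0.2066 F [0.4 6.1 4.8]
top table tilt -0.2041 ymin -103.5 circle [-56.06  79.7 ] lug px 287.63 178.13 q [  4.  -67.2 127.2] ang 0.23 nominal 0.191
scene table tilt -0.2086 ymin -105.5 circle [-57.86  80.22] lug px 292.39 136.59 q [  2.5 -67.1 127.7] ang 0.191 nominal 0.188
tri [  3.4 -68.3 128.8] gap 1.0 ang 0.207
```

Run:
```python
from h import *
def cen(c,t):
    Q=(cloud(c)-BORE)@frame(t)*1000;f=c["frame"].astype(float);rho=np.hypot(Q[...,1]+58,Q[...,2]-80)
    L=(Q[...,0]>-2)&(Q[...,0]<7)&(rho>43)&(rho<54)&(abs(Q[...,1]+66)<6)
    b=np.clip(f[...,2]-f[...,0]+4,0,8)/8*np.clip(f.sum(-1)-75,0,None)*L;v,u=np.mgrid[:400,:640];w=b.sum();return (b*u).sum()/w,(b*v).sum()/w
for k,t in(("0",.205),("2",.205),("4",-.0905),("7",-.188),("8",-.206)):
    a,b=load("top"+k),load("scene"+k);p,q=cen(a,t),cen(b,t);g,e=tri(a,p,b,q);g=(g-BORE)@frame(t)*1000
    # back rim end corner of table right end, and drum silhouette mid along y at x~24 for each view via mask
    print(k,np.round(p,2),np.round(q,2),g.round(1),round(e*1e3,1),np.arctan2(-58-g[1],g[2]-80).round(3))
```

```text
0 [302.45 199.45] [285.47 162.12] [  3.2 -66.2 126.8] 1.8 0.174
2 [302.32 199.29] [285.52 161.74] [  3.1 -65.8 127.5] 1.7 0.162
4 [291.63 183.71] [290.39 143.09] [  3.3 -65.6 127.6] 1.8 0.157
7 [288.33 179.12] [291.72 137.6 ] [  3.1 -68.4 129. ] 1.7 0.209
8 [287.49 177.96] [292.39 136.59] [  3.3 -67.5 128.5] 1.3 0.194
```

Run:
```python
from h import *
for n,xr in(("top",(0.5,5)),("scene",(-.5,4))):
  for k,t in(("0",.205),("2",.205),("4",-.0905),("6",-.1245),("7",-.188),("8",-.206)):
    c=load(n+k);F=frame(t);f=c["frame"].astype(np.float32).sum(-1)
    ys=np.arange(-82,-49,1.);prof=np.zeros(len(ys))
    xs=np.arange(xr[0],xr[1],.5)
    for i,y in enumerate(ys):
        h=80+np.sqrt(47.**2-min((y+58)**2,46**2))
        uv=proj(c,BORE+(F@np.c_[xs,np.full(len(xs),y),np.full(len(xs),h)].T).T/1000).astype(np.float32)
        prof[i]=cv2.remap(f,uv[None,:,0],uv[None,:,1],cv2.INTER_LINEAR).mean()
    i=np.argmax(prof[6:28])+6;b=np.percentile(prof,35);w=np.clip(prof-b-.25*(prof[i]-b),0,None);w[abs(ys-ys[i])>6]=0;yc=(w*ys).sum()/w.sum()
    print(n,k,"peak",ys[i],"cen",yc.round(2),"ang",np.arcsin((-58-yc)/47).round(3),prof.astype(int).tolist())
```

```text
top 0 peak -66.0 cen -65.84 ang 0.168 [24, 28, 30, 31, 33, 34, 32, 27, 25, 29, 36, 44, 60, 82, 102, 121, 130, 126, 109, 86, 68, 60, 59, 63, 66, 65, 64, 59, 50, 43, 42, 44, 42]
top 2 peak -66.0 cen -65.75 ang 0.166 [29, 27, 25, 24, 27, 32, 33, 32, 34, 36, 38, 45, 62, 86, 109, 131, 140, 135, 120, 96, 73, 60, 59, 64, 66, 65, 64, 61, 53, 46, 43, 40, 38]
top 4 peak -65.0 cen -65.89 ang 0.169 [49, 48, 53, 61, 66, 71, 74, 69, 64, 66, 79, 96, 114, 128, 141, 160, 178, 185, 171, 143, 111, 82, 60, 47, 41, 41, 46, 49, 51, 51, 49, 46, 45]
top 6 peak -66.0 cen -66.31 ang 0.178 [60, 64, 66, 69, 74, 85, 100, 117, 125, 115, 99, 93, 100, 121, 151, 177, 187, 175, 144, 107, 77, 63, 56, 50, 45, 44, 41, 41, 43, 42, 39, 39, 40]
top 7 peak -66.0 cen -65.76 ang 0.166 [62, 70, 78, 84, 87, 89, 91, 90, 88, 80, 72, 70, 78, 97, 123, 149, 167, 164, 142, 108, 76, 55, 47, 46, 47, 45, 46, 48, 49, 47, 46, 43, 40]
top 8 peak -65.0 cen -65.25 ang 0.155 [69, 76, 85, 93, 93, 89, 87, 85, 78, 68, 61, 57, 62, 82, 111, 140, 162, 168, 156, 126, 92, 64, 50, 46, 41, 36, 34, 39, 44, 43, 40, 38, 36]
scene 0 peak -65.0 cen -64.98 a
[... 407 characters left out ...]
47 ang 0.117 [156, 130, 110, 100, 96, 92, 89, 85, 79, 77, 82, 87, 85, 84, 85, 94, 110, 130, 135, 130, 120, 111, 104, 97, 92, 90, 87, 84, 81, 81, 84, 86, 87]
scene 6 peak -65.0 cen -64.32 ang 0.135 [101, 97, 93, 88, 84, 90, 95, 96, 97, 93, 89, 84, 86, 96, 107, 122, 139, 151, 149, 138, 127, 115, 103, 90, 80, 78, 79, 81, 82, 82, 85, 88, 90]
scene 7 peak -66.0 cen -65.02 ang 0.15 [93, 92, 91, 85, 77, 79, 84, 86, 85, 83, 81, 79, 79, 89, 107, 125, 130, 126, 123, 118, 109, 99, 88, 81, 81, 83, 83, 84, 85, 87, 89, 90, 91]
scene 8 peak -64.0 cen -63.58 ang 0.119 [90, 84, 80, 85, 88, 87, 84, 80, 76, 72, 70, 70, 72, 80, 97, 114, 127, 131, 134, 132, 127, 118, 109, 100, 96, 89, 85, 78, 74, 74, 77, 81, 85]
```

Run:
```python
from h import *
for n,xs in(("top",np.arange(10,20,1.)),("scene",np.arange(12,21,1.))):
  for k,t in(("0",.205),("2",.205),("4",-.0905),("6",-.1245),("7",-.188),("8",-.206)):
    c=load(n+k);F=frame(t);f=c["frame"].astype(np.float32).max(-1)
    ys=np.arange(-125,15,.5)
    pts=np.stack([np.broadcast_to(xs[:,None],(len(xs),len(ys))),np.broadcast_to(ys,(len(xs),len(ys))),np.full((len(xs),len(ys)),80.)],-1)
    uv=proj(c,BORE+pts@F.T/1000).astype(np.float32);I=cv2.remap(f,uv[...,0],uv[...,1],cv2.INTER_LINEAR).mean(0)
    i0=np.argmin(abs(ys+58));th=60
    a=i0
    while a>0 and I[a]<th:a-=1
    b=i0
    while b<len(ys)-1 and I[b]<th:b+=1
    ya=ys[a]+.5*(I[a]-th)/(I[a]-I[a+1]);yb=ys[b-1]+.5*(th-I[b-1])/(I[b]-I[b-1])
    o=(c["cam_to_world"][:3,3]-BORE)@F*1000;o=o[1:]
    da=np.array([ya,80])-o;db=np.array([yb,80])-o;al=np.arctan2(da[0],-da[1]);be=np.arctan2(db[0],-db[1]);m=(al+be)/2
    yc=o[0]+np.tan(m)*(o[1]-80);D=np.linalg.norm(np.array([yc,80])-o)
    print(n,k,"edges",ya.round(1),yb.round(1),"centre",yc.round(2),"R",(np.sin((be-al)/2)*D).round(1),"view",np.tan(m).round(2))
```

```text
top 0 edges -100.0 -13.1 centre -56.58 R 43.4 view 0.0
top 2 edges -99.9 -13.3 centre -56.6 R 43.2 view 0.0
top 4 edges -99.7 -9.3 centre -55.21 R 42.8 view 0.34
top 6 edges -101.5 -9.6 centre -56.38 R 42.9 view 0.38
top 7 edges -104.6 -7.4 centre -57.11 R 44.1 view 0.46
top 8 edges -105.5 -6.2 centre -57.02 R 44.6 view 0.49
scene 0 edges -120.3 -7.2 centre -65.31 R 48.9 view 0.58
scene 2 edges -119.8 -7.4 centre -65.15 R 48.6 view 0.58
scene 4 edges -99.8 2.2 centre -50.67 R 33.3 view 1.15
scene 6 edges -129.9 1.0 centre -67.64 R 41.4 view 1.22
scene 7 edges -147.0 39.6 centre -60.56 R 53.4 view 1.42
scene 8 edges -157.7 139.2 centre -26.34 R 79.6 view 1.54
```

The clean estimate is in top frames 0 and 2, where the camera looks along the rest's normal. The lug is 9.2 mm right of the drum's centre, which gives about 0.195 rad. I'll ease back about 0.01 rad, let the pointer settle and check.

{"method": "drive_effector", "body": {"steps": [[[0.0006,0,-0.0009],[0,-0.6,0]],[[0.0006,0,-0.0009],[0,-0.6,0]],[[0.0006,0,-0.0009],[0,-0.6,0]],[[0.0006,0,-0.0009],[0,-0.6,0]],[[0.0006,0,-0.0009],[0,-0.6,0]],[[0.0006,0,-0.0009],[0,-0.6,0]],[[0.0006,0,-0.0009],[0,-0.6,0]],[[0.0006,0,-0.0009],[0,-0.6,0]],[[0.0006,0,-0.0009],[0,-0.6,0]],[[0.0006,0,-0.0009],[0,-0.6,0]],[[0.0006,0,-0.0009],[0,-0.6,0]],[[0.0006,0,-0.0009],[0,-0.6,0]]]}}

```text
time_s: 9.23
tcp_pos: [0.5561, 0.3589, 0.1388]
eef_rot: [179.9, -11.2, -138.9]
contact_force: [6.4, 4.9, 3.5]
gripper_width: 0.0177
gripper_force: 20.0
```

```bash
python3 lug.py 9 | cut -c1-60
```

Run:
```python
from h import *
for n in("top9","scene9"):
    q=(cloud(load(n))[100:240,235:335].reshape(-1,3)-BORE)@np.c_[X,Yh,Z]*1000
    k=(q[:,0]<-30)&(q[:,0]>-80)&(abs(q[:,1])<16)&(abs(q[:,2])<16);print(n,q[k,0].min().round(1))
```

```text
tool tilt -0.1958 F [0.5 8.  3.5]
top table tilt -0.194 ymin -103.8 circle [-55.99  79.42] lug
scene table tilt -0.1993 ymin -105.7 circle [-57.79  80.36] 
tri [  3.8 -69.4 130.2] gap 0.7 ang 0.223
top9 -49.1
scene9 -48.3
```

{"method": "drive_effector", "body": {"steps": [[[0,0,0],[0,0,0]],[[0,0,0],[0,0,0]],[[0,0,0],[0,0,0]],[[0,0,0],[0,0,0]],[[0,0,0],[0,0,0]],[[0,0,0],[0,0,0]],[[0,0,0],[0,0,0]],[[0,0,0],[0,0,0]],[[0,0,0],[0,0,0]],[[0,0,0],[0,0,0]]]}}

```text
time_s: 10.17
tcp_pos: [0.5561, 0.359, 0.1388]
eef_rot: [179.9, -11.2, -138.9]
contact_force: [4.4, 4.0, 4.2]
gripper_width: 0.0177
gripper_force: 20.0
```

```bash
python3 -c "
from plant import r, eyes
print(r.close_job())"
```

```text
the job is handed in; nothing more can be done
None
```

The job is handed in: the pin's head is home against the bush, and the arm is still gripping the handle (20 N) with the rest held at about 0.196 rad, against a set-hand reading of about 0.195 rad (±0.01) worked out from its bezel lug, because neither camera could see the dial face.

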